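# Clamp a hose coupling with the clicking torque knob

### The job

Swing the fixture's clamp arm fully home over the hose coupling standing in the nest, then turn the black knob clockwise until it slips and clicks once or twice, and stop there: not a third click. Leave the coupling clamped under the pad with the knob released, and do not disturb the coupling or the things lying about.

Things in the scene. Friction and masses are not known exactly. Their poses are not given: they have to be found in the camera images.
- knob_mid (a point): Centre (half-way up) of the round ribbed black knob upright on the free end of the clamp arm: 34 mm diameter, 40 mm tall, axis vertical, 123 mm above the work surface; gripped at any yaw from above. It does not rise or sink as it turns. Clockwise from above lowers the pad. Its x axis (black line on the knob's top) lines up with that of the collar until the clutch between them has slipped.
- gate (a joint): Swing of the clamp arm in radians: 1.2 is fully home against its stop over the nest, smaller is swung open (0 to 0.45 at the start). It grows clockwise seen from above. The arm is stiff (about 3 N at the knob to move it) and stays where it is left; tightening the knob presses it towards its stop.
- pivot (a point): Top of the clamp arm's vertical hinge axis, 88 mm above the work surface, over the white 50 x 50 mm block at one end of the fixture. The knob's axis is 100 mm from it. The steel arm is a 30 mm wide bar, underside 80 mm and top 96 mm above the work surface, with a 42 mm round boss under the knob; the bolt head on the hinge reaches 104 mm.
- nest (a point): Centre of the nest's floor, 15 mm above the work surface: a dark steel ring of 52 mm outer and 36 mm inner diameter, 10 mm high, on the fixture's fixed aluminium plate (160 x 210 x 15 mm). It lies 100 mm from the pivot; its x and y axes are the plate's, the pivot at +y. With the arm home the knob's axis is above this point.
- coupling: Stepped dark steel hose coupling, 33 mm diameter, 46 mm tall, standing loose in the nest; origin at the centre of its underside. Its flat top (24 mm diameter) is 61 mm above the work surface. It is to stay where it stands.
- pad: Rubber pad, 20 mm diameter, 6 mm thick, on the plunger under the arm's free end, on the knob's axis; origin at its underside. It goes down 3 mm per rad of knob turn against a drag of 0.1 to 0.2 N m. It has 2 to 5.5 mm to go to the coupling (about 0.7 to 1.9 rad, not known exactly); then the torque climbs over some 0.7 rad to about 0.35 N m, the clutch snaps on, and the torque drops.
- spanner: Bystander: spanner about 160 mm long lying on the bench; origin at the middle of its underside. Leave alone.
- gauge: Bystander: brass pressure gauge, 52 mm diameter, lying face up; origin at the centre of its underside. Leave alone.
- bushing: Bystander: flanged steel bushing, 44 mm diameter at the foot, 40 mm tall, standing; origin at the centre of its underside. Leave alone.
- collar (a point): Top centre of the thin aluminium collar (41 mm diameter, 4 mm thick, top 100.5 mm above the work surface) just under the knob; its x axis points to the black mark on it. It turns with the knob until the clutch slips, then stands still. Knob against collar is the slip: 0 at the start, up to 0.13 rad of wind-up under load, 0.39 rad when let go after one click, 0.79 after two.

How it is judged (in metres and radians):
On the way:
1. the clamp arm is fully home, with no click of the knob yet (value of joint gate above 1.16 rad and angle between the x axis of knob_mid and the x axis of collar, either way round below 0.2 rad and contact force between pad and coupling below 2 N), for 0.2 s.
At the end, for the whole second after the job is handed in: The clamp arm is home (gate above 1.15 of 1.2 rad), the knob has slipped by one or two clicks (0.3 to 0.95 rad between knob and collar), the pad presses on the coupling with more than 8 N, and the coupling stands upright (within 0.08 rad) within 6 mm of the nest's centre, all at rest (value of joint gate above 1.15 rad and angle between the x axis of knob_mid and the x axis of collar, either way round between 0.3 and 0.95 rad and contact force between pad and coupling above 8 N and horizontal distance between coupling and nest below 0.006 m and angle between coupling's own z axis and vertical below 0.08 rad and linear speed of coupling below 0.02 m/s and angular speed of pad below 0.1 rad/s); the robot touches nothing.
It fails at once if the knob is turned to a third click (angle between the x axis of knob_mid and the x axis of collar, either way round above 1 rad).
It fails at once if the coupling is knocked over or out of its nest (angle between coupling's own z axis and vertical above 0.25 rad or distance of coupling from where it was at the start of the episode above 0.012 m).
It fails at once if a bystander is disturbed (distance of any of spanner, gauge, bushing from where it was at the start of the episode above 0.02 m).
It also fails if it takes over 53 s, if anything falls off the work surface, if the arm or the gripper's body presses on something with over 40 N, if the wrist force passes 120 N, or if a joint passes its speed limit or range.

### The arm

A 6-joint arm with a two-finger parallel gripper is mounted at the origin on the work surface. World frame = base frame: x ahead of the robot, y to its left, z up, the work surface at z = 0. Lengths are in mm, angles in rad, forces in N, time in s.
With the tool pointing down it reaches from about 300 to 775 mm from the base axis. Payload 14.6 kg.
Tool frame: the origin (TCP) lies midway between the tips of the shut fingers; the grasp point (between the pads) lies 19 mm behind it; z points along the fingers, y is the line along which they close (so a half turn about z gives the same grasp; the last joint's range is limited). The gripper opens to 85 mm and grips with 20 to 120 N. Pads are 22 mm wide; open, the fingers measure 114 mm over their backs; the gripper's body (76 mm by 85 mm) begins 54 mm behind the grasp point. The pads swing forward as they close: fully open they stand 13 mm farther back than shut.
Start: joints at [-1.397, 0.3, 1.521, -0, 1.321, -0.067], TCP at [131.157, -534.123, 231.281] pointing down, gripper open.
Joint ranges: [-3.03, 3.03], [-0.79, 2.21], [0.23, 2.52], [-1.04, 4.18], [0, 3.07], [-2.55, 2.55]. Speed limits (rad/s): [2.22, 2.22, 2.57, 3.14, 3.14, 3.14].

### API

Orientations are given as a 3x3 rotation matrix whose columns are the frame's x, y, z axes.
In Python, from workcell import arm, viewer, job, models gives the robot as it stands. The module is installed in compiled form; this text tells all that it offers.
- The arm moves only by the tool send_rows, never from a script. Its argument "plan" is a list of rows, each an object with "grip": the opening, from -1 (shut) to 1 (fully open), so that 0 is half open; "dp": the shift along the tool's x, y, z in mm, a list of three; "yaw": the turn about the tool's z in rad. A call has 1 to 12 rows; each row is the pose to reach, as a shift and turn from the pose commanded when the call began, along the tool's axes at that moment; what a row does not reach only later rows make up. A row lasts 1/8 s, in which the tool goes at most 62.5 mm and 10.7 degrees, less where a joint would pass 70% of its speed; a pose out of reach is approached as far as the arm can. A call with a gripper value outside its range is refused whole. The fingers move at their own pace and stop on an object; "newtons" is the grip in N (left out, the last holds). Time passes only in rows, so rows that repeat a pose let the fingers close. It gives the time, the measured TCP pose, the force, the opening and the grip force at its end, in the units of the state.
- arm.state(): the state, without advancing time (a new reading comes with each control period).
- viewer.grab_frame(name): name is "side" or "top"; returns a dict with "img" (384x512x3 uint8, red, green, blue), "fx", "fy", "cx", "cy" (pixels), "xyz" and "attitude" of the camera in the world. Camera axes: x right, y down, z forward; pixel columns grow to the right and rows downward; lengths in mm; the calibration is good to about 2 mm. A picture is of the moment at which its call begins. There is no depth.
- job.close_job(): hands the job in; it is judged then, once.
Trained networks look in a picture, given as the dict that the camera call returned (one of the last four; its "shot" number tells which), for a name from the list of things; names that differ only in an ending like _2 or _b are one class to them, and where a whole thing is asked for, a point or a joint stands for the part that bears it (a point fixed in the world has none). Each returns a list of dicts, best first, with "p" (0 to 1); they miss things now and then, are a little off and sometimes report something else, mostly with a low value. They report only what shows in the picture. A call takes as long as a camera call.
- models.spot_in(thing, picture): "rect" ([left, top, width, height] in pixels, round what is visible of it).
The state is a dict: "t": time; "qpos": joint angles; "joint_vel": joint speeds; "joint_torque": joint torques, N m; "tcp_pos": TCP position; "tool_rot": TCP orientation; "ft_force": force on the tool from outside, world axes, zero at the start; "wrist_torque": the same for the moment, N m; "finger_gap": finger opening in mm; "grip_force": force on a finger pad.
Only numpy, scipy, OpenCV 4.12 (cv2) and the standard library are available. Lean on these libraries where they do the work, as an engineer would, in place of code of your own. Each camera call takes 0.05 s, during which the arm holds its last target. There are 200 camera calls.

## Working session

There is one attempt and no reset: what is moved stays moved. The work goes in short steps, Python scripts to look and compute and a tool call to move; the robot and the scene stay as the last step left them, time stands still between calls to the robot, and variables do not carry over. Pictures are saved under pics/ and viewed, at most 10 in all, crops included, and the job is handed in when it is done.

Besides the shell and the picture viewer there is one more tool, called after ">>>" in YAML: its name, and indented under it one key for each argument. send_rows: Moves the arm, as the interface text tells. Its arguments: {"type":"object","properties":{"plan":{"type":"array"},"newtons":{"type":"number"}},"required":["plan"]}

```bash
mkdir -p pics
cat > h.py <<'E'
import numpy as np, cv2
from workcell import arm, viewer, job, models
def ray(f,u,v):
    d=np.array([(u-f['cx'])/f['fx'],(v-f['cy'])/f['fy'],1.]); d=np.array(f['attitude'])@d
    return np.array(f['xyz'],float),d
def at(f,u,v,z):
    o,d=ray(f,u,v); return o+d*(z-o[2])/d[2]
def proj(f,p):
    c=np.array(f['attitude']).T@(np.array(p,float)-np.array(f['xyz'])); return np.array([f['fx']*c[0]/c[2]+f['cx'],f['fy']*c[1]/c[2]+f['cy']])
def save(f,n,s=1,crop=None):
    im=f['img']
    if crop: x,y,w,h=crop; im=im[y:y+h,x:x+w]
    cv2.imwrite('pics/'+n,cv2.resize(im[:,:,::-1],None,fx=s,fy=s,interpolation=cv2.INTER_CUBIC))
E
python3 - <<'E'
from h import *
H=dict(knob_mid=103+20,pivot=90,nest=20,coupling=38,collar=98,spanner=3,gauge=10,bushing=20,gate=88)
H['knob_mid']=123
for n in('top','side'):
    f=viewer.grab_frame(n); save(f,n+'0.png',1.5)
    print(n,f['xyz'],f['attitude'],f['fx'])
    for k,z in H.items():
        for r in models.spot_in(k,f)[:2]:
            x,y,w,h=r['rect']; print(k,round(r['p'],2),[round(q) for q in r['rect']],at(f,x+w/2,y+h/2,z).round())
print(arm.state())
E
```

```text
top [ 428.97292528   12.89364205 1055.99770842] [[-2.83178672e-02 -9.95860420e-01  8.63719977e-02]
 [-9.99594814e-01  2.84609812e-02  4.25733826e-04]
 [-2.88220327e-03 -8.63249450e-02 -9.96262865e-01]] 389.44863062990356
knob_mid 0.58 [238, 130, 14, 16] [628.  43. 123.]
pivot 0.81 [201, 128, 82, 80] [558.  54.  90.]
nest 0.91 [199, 131, 82, 78] [564.  62.  20.]
coupling 0.69 [256, 169, 12, 11] [547.   6.  38.]
collar 0.82 [240, 127, 10, 20] [636.  44.  98.]
spanner 0.71 [108, 154, 37, 50] [550. 374.   3.]
gauge 0.62 [372, 146, 27, 22] [ 588. -331.   10.]
bushing 0.71 [108, 154, 35, 51] [547. 369.  20.]
bushing 0.54 [381, 190, 16, 20] [ 472. -333.   20.]
side [-35.28343675 545.33507163 727.96718044] [[-0.70479895 -0.43717462  0.55869204]
 [-0.70931834  0.44673869 -0.54524494]
 [-0.0112221  -0.78057856 -0.62495693]] 394.24737362520204
knob_mid 0.73 [215, 169, 10, 17] [628.  49. 123.]
pivot 0.7 [192, 167, 94, 100] [508.  92.  90.]
nest 0.59 [188, 169, 105, 99] [562.  45.  20.]
coupling 0.69 [246, 200, 13, 20] [549.  13.  38.]
coupling 0.32 [316, 160, 12, 10] [ 548. -283.   38.]
collar 0
[... 475 characters left out ...]
 'joint_vel': array([ 4.74448464e-04,  7.62502342e-04,  4.45310601e-04, -7.96781092e-05,
       -5.02907193e-06, -7.40660555e-04]), 'joint_torque': array([-2.88454876e-04, -5.43359506e+01, -3.61983848e+01, -1.11580785e-04,
        6.26452747e-04,  1.66043043e-05]), 'tcp_pos': array([ 131.13775338, -534.10928186,  231.29077853]), 'tool_rot': array([[ 9.71162023e-01,  2.38420478e-01,  1.94200237e-05],
       [ 2.38420477e-01, -9.71162023e-01,  2.39292995e-05],
       [ 2.45652245e-05, -1.86090956e-05, -1.00000000e+00]]), 'ft_force': array([-0.26942928, -0.24019645,  0.49404428]), 'wrist_torque': array([ 0.00275763, -0.0413451 , -0.0083834 ]), 'grip_force': 0.0, 'finger_gap': 85.49603790519848}
```

Run:
```python
from h import *
a=cv2.imread('pics/top0.png'); b=cv2.imread('pics/side0.png')
c=cv2.resize(a[180:325,285:435],(600,580),interpolation=cv2.INTER_CUBIC)
cv2.imwrite('pics/c1.png',c)
c=cv2.resize(b[235:410,270:450],(600,583),interpolation=cv2.INTER_CUBIC)
cv2.imwrite('pics/c2.png',c)
```

```text
(no output)
```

View pics/c1.png

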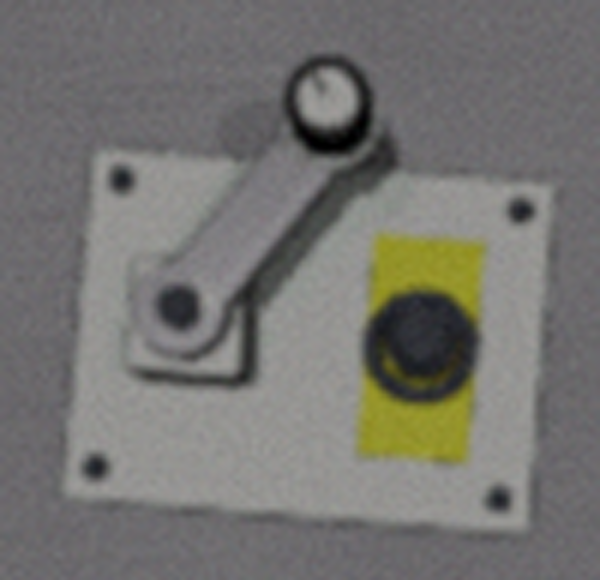

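View pics/c2.png

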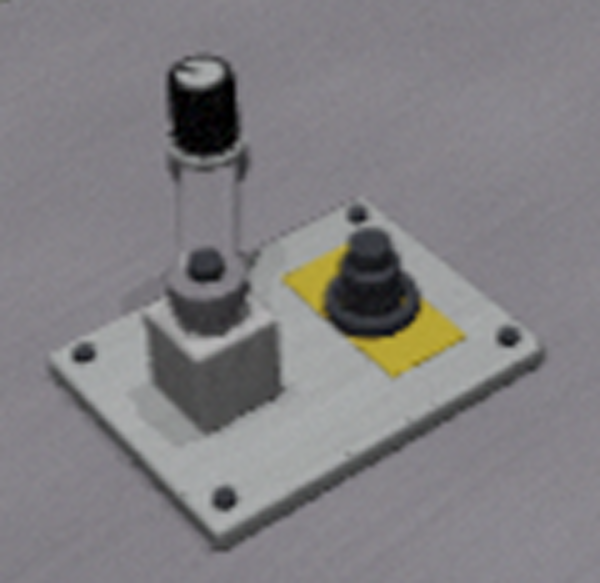

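View pics/top0.png

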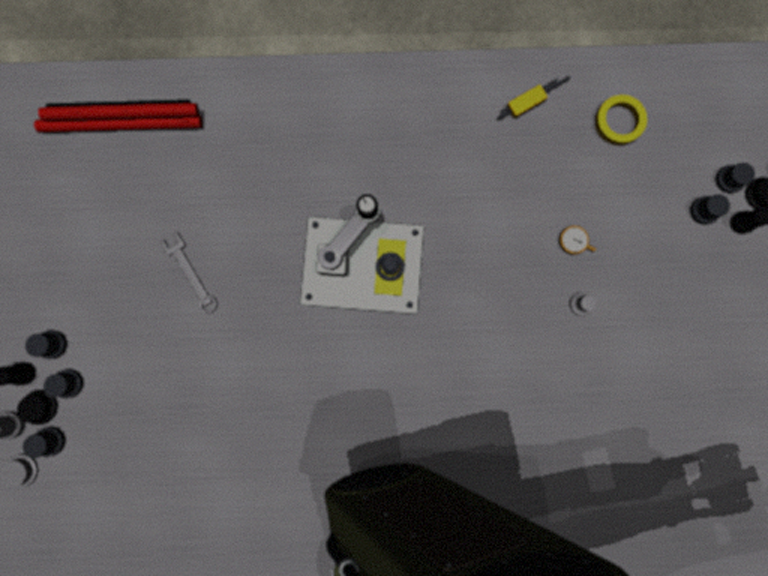

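The crops show the clamp arm swung open. In the top crop the bolt is at (180,307), the knob top at (326,95), and the coupling in its nest at (421,345). The area around the fixture is clear.

Run:
```python
from h import *
t=viewer.grab_frame('top'); s=viewer.grab_frame('side')
T=lambda u,v:(190+u/6,120+v/6)
S=lambda u,v:(180+u/5,156.67+v/5)
P={}
for n,a,b,z in[('piv',(180,307),(206,262),104),('knob',(326,97),(200,72),143),('coup',(423,328),(370,240),61)]:
    A=at(t,*T(*a),z)[:2];B=at(s,*S(*b),z)[:2];P[n]=(A+B)/2;print(n,A.round(1),B.round(1))
C=[at(t,*T(*a),15) for a in[(122,180),(520,210),(95,467),(498,498)]]
print('nest ring',at(t,*T(421,346),25)); print(np.array(C).round(1))
d=P['knob']-P['piv'];e=P['coup']-P['piv']
a,b=np.arctan2(d[1],d[0]),np.arctan2(e[1],e[0]);print(np.hypot(*d),np.hypot(*e),a,b,'gate',1.2-(a-b))
pl=np.array(C)[:,:2]; v=(pl[1]-pl[0]+pl[3]-pl[2]);print('plate -y dir',np.arctan2(v[1],v[0]))
```

```text
piv [550.8 107.9] [547.8 114.1]
knob [628.   44.5] [626.7  47.5]
coup [544.3   8.3] [540.1  13. ]
nest ring [540.4371577    9.21722944  25.        ]
[[620.6 141.8  15. ]
 [601.8 -37.1  15. ]
 [491.4 156.1  15. ]
 [472.5 -23.2  15. ]]
101.62094767044147 100.60707997674443 -0.6943796497749787 -1.6413279427229266 gate 0.25305170705205204
plate -y dir -1.6758516719367704
```

>>> send_rows:
  plan:
    - {"grip": 1,"dp": [50,-36,0],"yaw": -0.18}
    - {"grip": 1,"dp": [100,-72,0],"yaw": -0.36}
    - {"grip": 1,"dp": [150,-108,0],"yaw": -0.54}
    - {"grip": 1,"dp": [200,-144,0],"yaw": -0.72}
    - {"grip": 1,"dp": [250,-180,0],"yaw": -0.9}
    - {"grip": 1,"dp": [300,-216,0],"yaw": -1.08}
    - {"grip": 1,"dp": [350,-252,0],"yaw": -1.26}
    - {"grip": 1,"dp": [400,-288,0],"yaw": -1.44}
    - {"grip": 1,"dp": [450,-324,0],"yaw": -1.62}
    - {"grip": 1,"dp": [500,-360,0],"yaw": -1.8}
    - {"grip": 1,"dp": [550,-396,0],"yaw": -1.98}
    - {"grip": 1,"dp": [600,-432,0],"yaw": -2.16}

```text
t: 2.6
tcp_pos: [611.9, 30.3, 231.4]
tool_rot: [[-0.742, 0.67, 0.0], [0.67, 0.742, -0.0], [-0.0, 0.0, -1.0]]
ft_force: [0.8, -0.4, 0.6]
finger_gap: 85.2
grip_force: 0.0
```

```bash
cat > go.py <<'E'
from h import *
import sys
s=arm.state(); R=s['tool_rot']
print('t',s['t'],'tcp',s['tcp_pos'].round(1),'q',s['qpos'].round(3),'psi',np.arctan2(R[1,0],R[0,0]).round(4),'F',s['ft_force'].round(1),'M',s['wrist_torque'].round(3),'gap',round(s['finger_gap'],1))
if len(sys.argv)>3: print('dp',(R.T@(np.array([float(x) for x in sys.argv[1:4]])-s['tcp_pos'])).round(1))
E
python3 go.py 627.3 46 180
```

```text
t 2.6 tcp [611.9  30.3 231.4] q [-0.01   0.441  1.329 -0.     1.371 -0.846] psi 2.4068 F [ 0.8 -0.4  0.6] M [-0.063  0.009  0.003] gap 85.2
dp [-0.9 21.9 51.4]
```

>>> send_rows:
  plan:
    - {"grip": 1,"dp": [-1,11,0],"yaw": -0.18}
    - {"grip": 1,"dp": [-1,22,10],"yaw": -0.36}
    - {"grip": 1,"dp": [-1,22,20],"yaw": -0.54}
    - {"grip": 1,"dp": [-1,22,30],"yaw": -0.72}
    - {"grip": 1,"dp": [-1,22,40],"yaw": -0.9}
    - {"grip": 1,"dp": [-1,22,45],"yaw": -1.08}
    - {"grip": 1,"dp": [-1,22,50],"yaw": -1.26}
    - {"grip": 1,"dp": [-1,22,50],"yaw": -1.4}
    - {"grip": 1,"dp": [-1,22,50],"yaw": -1.4}

```text
t: 3.72
tcp_pos: [626.4, 44.0, 181.2]
tool_rot: [[-0.791, -0.612, -0.0], [-0.612, 0.791, 0.0], [0.0, 0.0, -1.0]]
ft_force: [0.1, 0.2, 1.2]
finger_gap: 85.5
grip_force: 0.0
```

```bash
python3 - <<'E'
from h import *
f=viewer.grab_frame('side'); save(f,'s1.png',4,(160,100,130,140))
f=viewer.grab_frame('top');
E
python3 go.py 627.3 46 108
```

```text
t 3.825 tcp [626.4  44.1 181.3] q [ 0.012  0.514  1.34   0.     1.287 -2.215] psi -2.4858 F [-0.3  0.1  0.9] M [-0.033 -0.003 -0.   ] gap 85.5
dp [-1.9  1.  73.3]
```

View pics/s1.png

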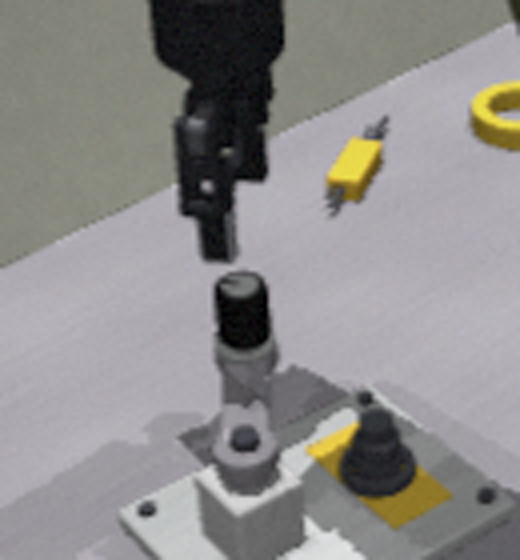

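>>> send_rows:
  plan:
    - {"grip": 1,"dp": [-2,1,20],"yaw": 0}
    - {"grip": 1,"dp": [-2,1,45],"yaw": 0}
    - {"grip": 1,"dp": [-2,1,65],"yaw": 0}
    - {"grip": 1,"dp": [-2,1,73],"yaw": 0}
    - {"grip": 0,"dp": [-2,1,73],"yaw": 0}
    - {"grip": -0.2,"dp": [-2,1,73],"yaw": 0}
    - {"grip": -0.5,"dp": [-2,1,73],"yaw": 0}
    - {"grip": -0.5,"dp": [-2,1,73],"yaw": 0}
    - {"grip": -0.5,"dp": [-2,1,73],"yaw": 0}
    - {"grip": -0.5,"dp": [-2,1,73],"yaw": 0}
  newtons: 40

```text
t: 5.08
tcp_pos: [628.4, 45.5, 109.7]
tool_rot: [[-0.791, -0.612, 0.003], [-0.612, 0.791, -0.001], [-0.002, -0.003, -1.0]]
ft_force: [4.1, -3.2, 2.9]
finger_gap: 33.3
grip_force: 40.4
```

```bash
python3 go.py
python3 - <<'E'
from h import *
f=viewer.grab_frame('side'); save(f,'s2.png',4,(160,100,130,140))
s=arm.state(); p=s['tcp_pos']; R=s['tool_rot']
piv=np.array([549.3,111.]); k=p[:2]; r=k-piv; print(np.hypot(*r),np.arctan2(r[1],r[0]))
for g in np.arange(.1,1.01,.1):
    c,q=np.cos(-g),np.sin(-g); n=piv+np.array([[c,-q],[q,c]])@r
    print(round(g,2),(R.T@np.r_[n-k,0]).round(1)[:2],n.round(1))
E
```

```text
t 5.075 tcp [628.4  45.5 109.7] q [ 1.400e-02  5.900e-01  1.400e+00 -1.000e-03  1.149e+00 -2.215e+00] psi -2.4828 F [ 4.1 -3.2  2.9] M [-0.531 -0.538  0.077] gap 33.3
102.69680599501098 -0.6916881663685386
0.1 [10.1 -1.7] [621.5  37.9]
0.2 [20.4 -2.5] [613.8  31.1]
0.3 [30.6 -2.2] [605.5  25. ]
0.4 [40.8 -0.8] [596.6  19.9]
0.5 [50.8  1.5] [587.3  15.6]
0.6 [60.5  4.8] [577.6  12.3]
0.7 [69.8  9.1] [567.6   9.9]
0.8 [78.7 14.3] [557.4   8.6]
0.9 [87.  20.3] [547.2   8.3]
1.0 [94.6 27.2] [536.9   9.1]
```

View pics/s2.png

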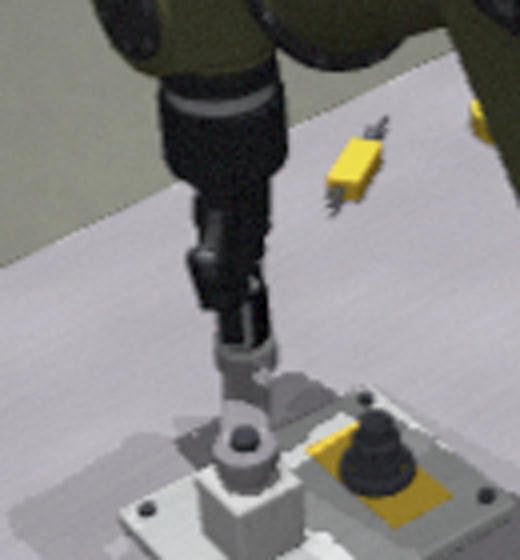

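>>> send_rows:
  plan:
    - {"grip": -0.5,"dp": [10,-1.7,0],"yaw": 0.1}
    - {"grip": -0.5,"dp": [20,-2.4,0],"yaw": 0.2}
    - {"grip": -0.5,"dp": [30,-2.1,0],"yaw": 0.3}
    - {"grip": -0.5,"dp": [39.7,-0.8,0],"yaw": 0.4}
    - {"grip": -0.5,"dp": [49.5,1.5,0],"yaw": 0.5}
    - {"grip": -0.5,"dp": [59,4.7,0],"yaw": 0.6}
    - {"grip": -0.5,"dp": [68,8.9,0],"yaw": 0.7}
    - {"grip": -0.5,"dp": [76.7,13.9,0],"yaw": 0.8}
    - {"grip": -0.5,"dp": [84.7,19.8,0],"yaw": 0.9}
    - {"grip": -0.5,"dp": [84.7,19.8,0],"yaw": 0.9}

```text
t: 6.38
tcp_pos: [548.5, 9.8, 109.6]
tool_rot: [[-0.971, 0.239, 0.002], [0.239, 0.971, -0.0], [-0.002, 0.0, -1.0]]
ft_force: [-2.4, -1.0, 7.2]
finger_gap: 32.8
grip_force: 40.9
```

```bash
python3 go.py 542.4 10 109
python3 - <<'E'
from h import *
f=viewer.grab_frame('side'); save(f,'s3.png',4,(160,100,130,140))
E
```

```text
t 6.375 tcp [548.5   9.8 109.6] q [-0.049  0.427  1.651 -0.     1.062 -1.378] psi 2.9 F [-2.4 -1.   7.2] M [-0.092  0.439 -0.05 ] gap 32.8
dp [ 6.  -1.2  0.6]
```

View pics/s3.png

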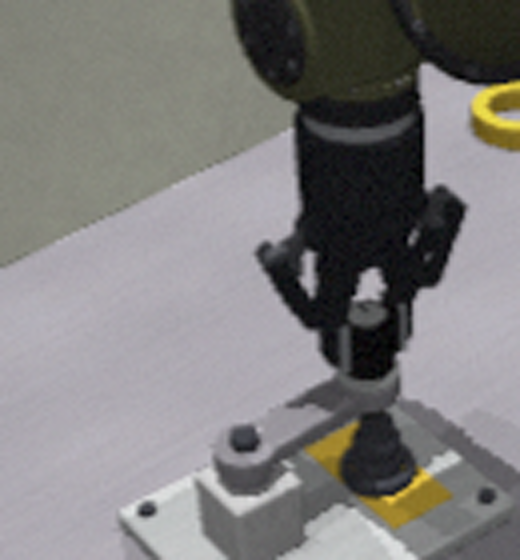

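>>> send_rows:
  plan:
    - {"grip": -0.5,"dp": [2,-0.4,0],"yaw": 0.02}
    - {"grip": -0.5,"dp": [4,-0.8,0],"yaw": 0.04}
    - {"grip": -0.5,"dp": [6,-1.2,0],"yaw": 0.06}
    - {"grip": -0.5,"dp": [6,-1.2,0],"yaw": 0.06}

```text
t: 6.92
tcp_pos: [543.1, 10.0, 109.6]
tool_rot: [[-0.955, 0.296, 0.003], [0.296, 0.955, -0.0], [-0.003, 0.001, -1.0]]
ft_force: [1.7, -0.5, 5.3]
finger_gap: 32.9
grip_force: 40.9
```

```bash
python3 go.py
```

```text
t 6.925 tcp [543.1  10.  109.6] q [-0.049  0.415  1.667  0.     1.056 -1.319] psi 2.8413 F [ 1.7 -0.5  5.3] M [ 0.074 -0.194 -0.023] gap 32.9
```

>>> send_rows:
  plan:
    - {"grip": -0.5,"dp": [1,-0.3,0],"yaw": 0.01}
    - {"grip": -0.5,"dp": [2,-0.6,0],"yaw": 0.02}
    - {"grip": -0.5,"dp": [3,-0.9,0],"yaw": 0.03}
    - {"grip": -0.5,"dp": [3,-0.9,0],"yaw": 0.03}

```text
t: 7.42
tcp_pos: [541.3, 10.2, 109.7]
tool_rot: [[-0.946, 0.324, 0.007], [0.324, 0.946, 0.0], [-0.006, 0.002, -1.0]]
ft_force: [14.2, -0.4, -0.4]
finger_gap: 33.0
grip_force: 40.3
```

```bash
python3 go.py
```

```text
t 7.425 tcp [541.3  10.2 109.7] q [-0.049  0.41   1.675  0.     1.05  -1.29 ] psi 2.8115 F [14.2 -0.4 -0.4] M [ 0.312 -2.316  0.071] gap 33.0
```

>>> send_rows:
  plan:
    - {"grip": -0.5,"dp": [-0.7,0.2,0],"yaw": 0}
    - {"grip": -0.5,"dp": [-0.7,0.2,0],"yaw": 0.1}
    - {"grip": -0.5,"dp": [-0.7,0.2,0],"yaw": 0.2}
    - {"grip": -0.5,"dp": [-0.7,0.2,0],"yaw": 0.3}
    - {"grip": -0.5,"dp": [-0.7,0.2,0],"yaw": 0.4}
    - {"grip": -0.5,"dp": [-0.7,0.2,0],"yaw": 0.5}
  newtons: 60

```text
t: 8.18
tcp_pos: [541.5, 9.9, 109.7]
tool_rot: [[-0.673, 0.74, 0.005], [0.74, 0.673, -0.0], [-0.004, 0.003, -1.0]]
ft_force: [7.9, -2.3, 3.2]
finger_gap: 32.8
grip_force: 59.7
```

```bash
python3 go.py
python3 - <<'E'
from h import *
f=viewer.grab_frame('side'); save(f,'s4.png',5,(200,130,90,110))
E
```

```text
t 8.175 tcp [541.5   9.9 109.7] q [-0.049  0.411  1.674 -0.     1.052 -0.787] psi 2.3085 F [ 7.9 -2.3  3.2] M [-0.194 -1.261  0.22 ] gap 32.8
```

View pics/s4.png

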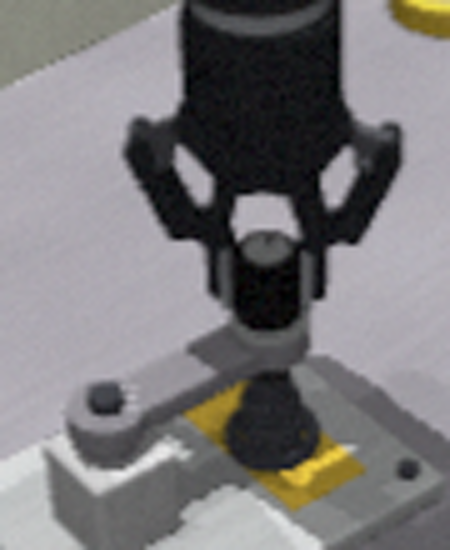

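>>> send_rows:
  plan:
    - {"grip": -0.5,"dp": [0,0,0],"yaw": 0.1}
    - {"grip": -0.5,"dp": [0,0,0],"yaw": 0.2}
    - {"grip": -0.5,"dp": [0,0,0],"yaw": 0.3}

```text
t: 8.6
tcp_pos: [541.3, 9.8, 109.7]
tool_rot: [[-0.424, 0.906, 0.004], [0.906, 0.424, -0.001], [-0.003, 0.004, -1.0]]
ft_force: [5.9, -2.7, 3.8]
finger_gap: 32.6
grip_force: 59.7
```

```bash
python3 go.py
```

```text
t 8.6 tcp [541.3   9.8 109.7] q [-4.900e-02  4.110e-01  1.674e+00 -1.000e-03  1.052e+00 -4.870e-01] psi 2.0086 F [ 5.9 -2.7  3.8] M [-0.416 -1.091  0.203] gap 32.6
```

>>> send_rows:
  plan:
    - {"grip": -0.5,"dp": [0,0,0],"yaw": 0.1}
    - {"grip": -0.5,"dp": [0,0,0],"yaw": 0.2}

```text
t: 8.85
tcp_pos: [541.2, 9.7, 109.7]
tool_rot: [[-0.235, 0.972, 0.004], [0.972, 0.235, -0.001], [-0.002, 0.004, -1.0]]
ft_force: [5.3, -3.4, 4.9]
finger_gap: 32.5
grip_force: 59.8
```

```bash
python3 go.py
```

```text
t 8.85 tcp [541.2   9.7 109.7] q [-4.900e-02  4.110e-01  1.674e+00 -1.000e-03  1.053e+00 -2.870e-01] psi 1.8085 F [ 5.3 -3.4  4.9] M [-0.465 -0.932  0.17 ] gap 32.5
```

>>> send_rows:
  plan:
    - {"grip": -0.5,"dp": [0,0,0],"yaw": 0.1}
    - {"grip": -0.5,"dp": [0,0,0],"yaw": 0.2}

```text
t: 9.1
tcp_pos: [541.1, 9.6, 109.7]
tool_rot: [[-0.038, 0.999, 0.004], [0.999, 0.038, -0.001], [-0.001, 0.004, -1.0]]
ft_force: [4.1, -3.2, 5.1]
finger_gap: 32.7
grip_force: 59.8
```

```bash
python3 go.py
```

```text
t 9.1 tcp [541.1   9.6 109.7] q [-5.000e-02  4.110e-01  1.674e+00 -1.000e-03  1.053e+00 -8.700e-02] psi 1.6085 F [ 4.1 -3.2  5.1] M [-0.565 -0.748  0.187] gap 32.7
```

>>> send_rows:
  plan:
    - {"grip": -0.5,"dp": [0,0,0],"yaw": 0.1}
    - {"grip": -0.5,"dp": [0,0,0],"yaw": 0.2}

```text
t: 9.35
tcp_pos: [541.0, 9.6, 109.7]
tool_rot: [[0.162, 0.987, 0.004], [0.987, -0.162, -0.001], [-0.0, 0.004, -1.0]]
ft_force: [2.1, -2.7, 4.7]
finger_gap: 32.7
grip_force: 59.9
```

```bash
python3 go.py
```

```text
t 9.35 tcp [541.    9.6 109.7] q [-5.000e-02  4.110e-01  1.674e+00 -1.000e-03  1.053e+00  1.130e-01] psi 1.4085 F [ 2.1 -2.7  4.7] M [-0.584 -0.588  0.242] gap 32.7
```

>>> send_rows:
  plan:
    - {"grip": -0.5,"dp": [0,0,0],"yaw": 0.1}
    - {"grip": -0.5,"dp": [0,0,0],"yaw": 0.15}

```text
t: 9.6
tcp_pos: [540.9, 9.7, 109.7]
tool_rot: [[0.306, 0.952, 0.003], [0.952, -0.306, -0.001], [0.0, 0.004, -1.0]]
ft_force: [2.9, -3.7, 7.7]
finger_gap: 32.7
grip_force: 60.1
```

```bash
python3 go.py
```

```text
t 9.6 tcp [540.9   9.7 109.7] q [-5.000e-02  4.110e-01  1.674e+00 -1.000e-03  1.053e+00  2.620e-01] psi 1.2594 F [ 2.9 -3.7  7.7] M [-0.598 -0.38   0.271] gap 32.7
```

>>> send_rows:
  plan:
    - {"grip": -0.5,"dp": [0,0,0],"yaw": 0.1}
    - {"grip": -0.5,"dp": [0,0,0],"yaw": 0.15}

```text
t: 9.85
tcp_pos: [540.9, 9.7, 109.7]
tool_rot: [[0.445, 0.896, 0.003], [0.896, -0.445, -0.001], [0.001, 0.003, -1.0]]
ft_force: [1.3, -3.5, 8.9]
finger_gap: 32.6
grip_force: 60.2
```

```bash
python3 go.py
```

```text
t 9.85 tcp [540.9   9.7 109.7] q [-4.900e-02  4.110e-01  1.674e+00 -1.000e-03  1.054e+00  4.120e-01] psi 1.1096 F [ 1.3 -3.5  8.9] M [-0.579 -0.211  0.31 ] gap 32.6
```

>>> send_rows:
  plan:
    - {"grip": -0.5,"dp": [0,0,0],"yaw": 0.05}
    - {"grip": -0.5,"dp": [0,0,0],"yaw": 0.1}

```text
t: 10.1
tcp_pos: [540.8, 9.7, 109.8]
tool_rot: [[0.532, 0.847, 0.003], [0.847, -0.532, -0.001], [0.001, 0.003, -1.0]]
ft_force: [0.3, -2.7, 8.8]
finger_gap: 33.1
grip_force: 60.3
```

```bash
python3 go.py
```

```text
t 10.1 tcp [540.8   9.7 109.8] q [-4.900e-02  4.100e-01  1.674e+00 -1.000e-03  1.054e+00  5.110e-01] psi 1.0104 F [ 0.3 -2.7  8.8] M [-0.536 -0.141  0.288] gap 33.1
```

>>> send_rows:
  plan:
    - {"grip": -0.5,"dp": [0,0,0],"yaw": 0.05}
    - {"grip": -0.5,"dp": [0,0,0],"yaw": 0.1}

```text
t: 10.35
tcp_pos: [540.8, 9.7, 109.8]
tool_rot: [[0.613, 0.79, 0.003], [0.79, -0.613, -0.001], [0.001, 0.003, -1.0]]
ft_force: [-0.2, -3.0, 9.1]
finger_gap: 33.0
grip_force: 60.3
```

```bash
python3 go.py
```

```text
t 10.35 tcp [540.8   9.7 109.8] q [-4.900e-02  4.100e-01  1.674e+00 -1.000e-03  1.054e+00  6.110e-01] psi 0.9104 F [-0.2 -3.   9.1] M [-0.552  0.032  0.303] gap 33.0
```

Run:
```python
from h import *
f=viewer.grab_frame('side'); c=f['img'][165:205,230:280,::-1]
a=cv2.imread('pics/s4.png'); a=a[(165-130)*5:(205-130)*5,(230-200)*5:(280-200)*5]
a=cv2.resize(a,(400,320),interpolation=cv2.INTER_CUBIC); c=cv2.resize(c,(400,320),interpolation=cv2.INTER_CUBIC)
cv2.imwrite('pics/s5.png',np.hstack([a,c]))
g=viewer.grab_frame('side')
```

```text
(no output)
```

View pics/s5.png

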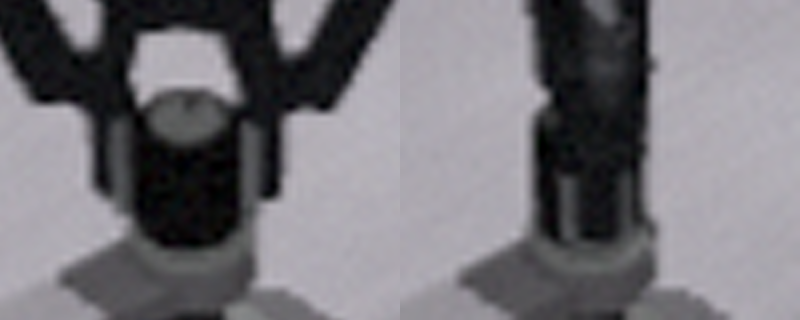

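>>> send_rows:
  plan:
    - {"grip": -0.5,"dp": [0,0,0],"yaw": 0}
    - {"grip": -0.5,"dp": [0,0,0],"yaw": 0.06}
  newtons: 100

```text
t: 10.7
tcp_pos: [540.7, 9.8, 109.9]
tool_rot: [[0.659, 0.752, 0.003], [0.752, -0.659, -0.001], [0.001, 0.003, -1.0]]
ft_force: [-0.9, -1.3, 11.1]
finger_gap: 32.0
grip_force: 98.0
```

```bash
python3 go.py
```

```text
t 10.7 tcp [540.7   9.8 109.9] q [-4.900e-02  4.100e-01  1.674e+00 -1.000e-03  1.054e+00  6.710e-01] psi 0.8511 F [-0.9 -1.3 11.1] M [-0.475  0.2    0.339] gap 32.0
```

>>> send_rows:
  plan:
    - {"grip": -0.5,"dp": [0,0,0],"yaw": 0.06}

```text
t: 10.82
tcp_pos: [540.7, 9.8, 110.0]
tool_rot: [[0.704, 0.71, 0.003], [0.71, -0.704, -0.001], [0.002, 0.003, -1.0]]
ft_force: [-1.8, -1.8, 11.3]
finger_gap: 32.2
grip_force: 97.9
```

```bash
python3 go.py
```

```text
t 10.825 tcp [540.7   9.8 110. ] q [-4.900e-02  4.100e-01  1.674e+00 -1.000e-03  1.054e+00  7.320e-01] psi 0.7901 F [-1.8 -1.8 11.3] M [-0.522  0.241  0.127] gap 32.2
```

>>> send_rows:
  plan:
    - {"grip": -0.2,"dp": [0,0,0],"yaw": 0}
    - {"grip": 0.3,"dp": [0,0,0],"yaw": 0}
    - {"grip": 1,"dp": [0,0,0],"yaw": 0}
    - {"grip": 1,"dp": [0,0,0],"yaw": 0}
    - {"grip": 1,"dp": [0,0,-20],"yaw": 0}
    - {"grip": 1,"dp": [0,0,-60],"yaw": 0}
    - {"grip": 1,"dp": [0,0,-110],"yaw": 0}
    - {"grip": 1,"dp": [0,0,-160],"yaw": 0}
    - {"grip": 1,"dp": [0,0,-160],"yaw": 0}

```text
t: 11.95
tcp_pos: [540.8, 10.1, 272.1]
tool_rot: [[0.703, 0.711, 0.007], [0.711, -0.703, -0.0], [0.004, 0.005, -1.0]]
ft_force: [-0.1, 0.3, -0.8]
finger_gap: 85.2
grip_force: 0.0
```

```bash
python3 go.py
python3 - <<'E'
from h import *
f=viewer.grab_frame('side'); save(f,'s6.png',12,(228,160,55,48))
for z in (100.5,143): print(z,[((proj(f,[541+20*np.cos(a),10+20*np.sin(a),z])-[228,160])*12).round() for a in (0,np.pi/2,np.pi,-np.pi/2)])
E
```

```text
t 11.95 tcp [540.8  10.1 272.1] q [-0.049  0.247  1.493  0.     1.395  0.731] psi 0.7911 F [-0.1  0.3 -0.8] M [0.007 0.01  0.02 ] gap 85.2
100.5 [array([250., 346.]), array([247., 429.]), array([381., 428.]), array([382., 345.])]
143 [array([244., 186.]), array([240., 268.]), array([378., 267.]), array([379., 185.])]
```

View pics/s6.png

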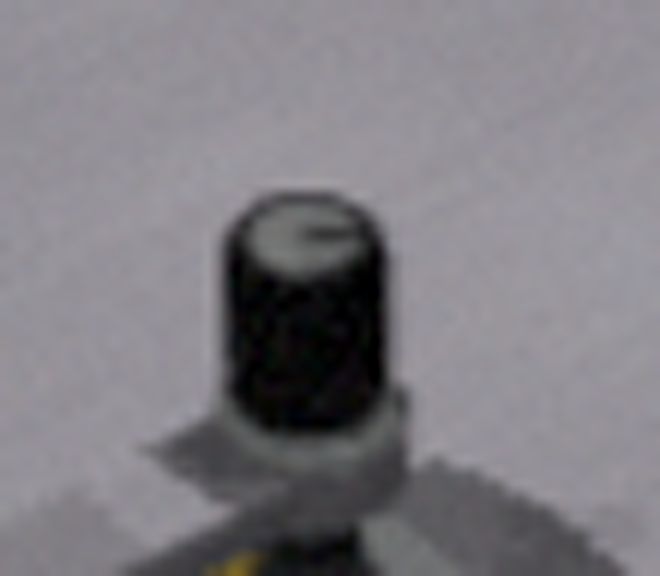

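>>> send_rows:
  plan:
    - {"grip": 1,"dp": [-60,30,0],"yaw": 0}
    - {"grip": 1,"dp": [-110,55,0],"yaw": 0}
    - {"grip": 1,"dp": [-160,80,0],"yaw": 0}
    - {"grip": 1,"dp": [-210,100,0],"yaw": 0}
    - {"grip": 1,"dp": [-250,120,0],"yaw": 0}
    - {"grip": 1,"dp": [-250,120,0],"yaw": 0}

```text
t: 12.75
tcp_pos: [448.0, -254.0, 266.5]
tool_rot: [[0.706, 0.708, -0.002], [0.709, -0.706, 0.001], [-0.001, -0.003, -1.0]]
ft_force: [0.4, -0.1, -0.0]
finger_gap: 85.3
grip_force: 0.0
```

```bash
python3 go.py
python3 - <<'E'
from h import *
out=[]
for n in('top','side'):
    fs=[viewer.grab_frame(n) for _ in range(12)]; f=fs[-1]
    m=np.mean([x['img'].astype(np.float32) for x in fs],0); c=proj(f,[541,10,120]); x,y=int(c[0])-14,int(c[1])-14
    out.append(cv2.resize(m[y:y+28,x:x+28,::-1],(400,400),interpolation=cv2.INTER_CUBIC))
    print(n,[((proj(f,[541+19*np.cos(a),10+19*np.sin(a),100.5])-[x,y]+.5)*400/28).round() for a in (0,-1.2,-1.6,-2.0,-2.4,-2.8,3.1)],((proj(f,[541,10,143])-[x,y]+.5)*400/28).round())
cv2.imwrite('pics/s7.png',np.clip(np.hstack(out)*1.3,0,255))
E
```

```text
t 12.75 tcp [ 448.  -254.   266.5] q [-0.587  0.197  1.567 -0.     1.381  0.197] psi 0.7874 F [ 0.4 -0.1 -0. ] M [-0.02   0.008  0.036] gap 85.3
top [array([216., 115.]), array([321., 181.]), array([329., 224.]), array([321., 266.]), array([296., 302.]), array([259., 326.]), array([218., 333.])] [219. 194.]
side [array([138., 249.]), array([255., 235.]), array([289., 250.]), array([311., 272.]), array([317., 298.]), array([307., 323.]), array([282., 344.])] [205. 104.][ WARN:0@18.486] global loadsave.cpp:1063 imwrite_ Unsupported depth image for selected encoder is fallbacked to CV_8U.
```

View pics/s7.png

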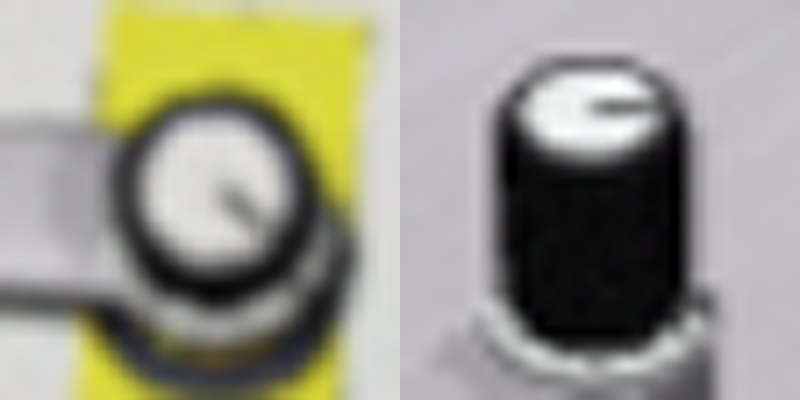

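The knob line points to about -2.41 rad, so the knob turned with the fingers. The collar mark seems to be the dark spot near (705,300) in the right half. I'll measure both angles numerically.

Run:
```python
from h import *
D={}
for n in('top','side'):
    fs=[viewer.grab_frame(n) for _ in range(10)]; f=fs[-1]
    m=np.mean([x['img'].astype(np.float32) for x in fs],0).mean(2)
    A=np.arange(-3.2,-0.6,.1)
    def samp(c,z,rs):
        v=[]
        for a in A:
            p=np.array([proj(f,[c[0]+r*np.cos(a),c[1]+r*np.sin(a),z]) for r in rs],np.float32)
            v.append(cv2.remap(m,p[:,:1],p[:,1:],cv2.INTER_LINEAR).mean())
        return np.array(v)
    # centre from bright knob top disc
    u=proj(f,[541,10,143]); yy,xx=np.mgrid[:384,:512]; w=(m>110)*(np.hypot(xx-u[0],(yy-u[1])*(1.6 if n=='side' else 1))<6.5)
    c=at(f,(xx*w).sum()/w.sum(),(yy*w).sum()/w.sum(),143)[:2]
    print(n,c.round(1)); k=samp(c,143,[5,7,9,11])
    for r in ([18],[19],[20]): D[r[0]]=samp(c,100.5,r)
    print(np.c_[A,k,D[18],D[19],D[20]].round(1).tolist())
print(arm.state()['t'])
```

```text
top [542.2  10.9]
[[-3.2, 154.3, 110.1, 111.2, 110.2], [-3.1, 152.7, 106.6, 109.9, 109.0], [-3.0, 151.7, 101.9, 107.3, 102.6], [-2.9, 149.5, 102.0, 111.9, 102.6], [-2.8, 146.4, 107.1, 114.5, 107.4], [-2.7, 141.1, 112.8, 115.2, 111.3], [-2.6, 133.2, 109.6, 115.6, 107.1], [-2.5, 123.5, 100.1, 102.6, 99.9], [-2.4, 114.7, 82.3, 85.4, 79.8], [-2.3, 110.0, 66.9, 71.6, 67.7], [-2.2, 111.3, 69.0, 80.0, 75.1], [-2.1, 116.3, 80.5, 83.7, 78.9], [-2.0, 126.6, 74.3, 80.5, 83.2], [-1.9, 135.1, 66.4, 78.6, 78.2], [-1.8, 141.4, 63.2, 77.0, 72.1], [-1.7, 146.6, 59.1, 67.5, 67.0], [-1.6, 148.0, 53.3, 61.2, 65.1], [-1.5, 150.3, 49.7, 59.4, 68.7], [-1.4, 152.5, 50.1, 61.1, 74.7], [-1.3, 154.2, 49.9, 64.1, 78.1], [-1.2, 155.1, 46.3, 63.5, 81.3], [-1.1, 154.6, 49.7, 61.3, 79.5], [-1.0, 154.6, 59.6, 62.9, 75.0], [-0.9, 154.0, 56.9, 64.0, 74.6], [-0.8, 153.9, 65.2, 58.0, 63.4], [-0.7, 154.6, 56.4, 56.0, 61.6]]
side [542.   10.2]
[[-3.2, 150.3, 127.2, 133.6, 136.2], [-3.1, 143.3, 119.5, 123.7, 122.8], [-3.0, 137.0, 116.7, 126.6, 127.9], [-2.9, 125.8, 130.0, 127.5, 122.4], [-2.8, 113.4, 122.6, 119.0, 111.5], [-2.7, 101.7, 95.2, 93.0, 104.0], [-2.6, 91.8, 72.2, 80.4, 103.0], [-2.5, 91.2, 77.6, 92.0, 112.6], [-2.4, 98.0, 88.9, 103.6, 121.2], [-2.3, 106.1, 104.6, 116.5, 130.2], [-2.2, 114.7, 121.8, 131.8, 139.4], [-2.1, 124.2, 128.6, 140.6, 144.4], [-2.0, 134.5, 119.8, 135.0, 142.2], [-1.9, 140.5, 106.5, 122.0, 137.6], [-1.8, 142.8, 87.8, 105.8, 120.0], [-1.7, 141.8, 52.8, 79.0, 99.3], [-1.6, 146.2, 14.8, 38.7, 62.7], [-1.5, 151.0, 7.7, 7.2, 17.7], [-1.4, 154.8, 8.4, 7.9, 7.6], [-1.3, 156.0, 8.6, 8.2, 7.8], [-1.2, 154.0, 9.0, 9.0, 8.8], [-1.1, 149.1, 9.4, 9.2, 9.1], [-1.0, 147.5, 10.0, 9.6, 9.4], [-0.9, 146.2, 10.3, 10.0, 9.7], [-0.8, 145.5, 9.2, 8.8, 8.6], [-0.7, 146.2, 9.1, 9.1, 9.1]]
14.95
```

>>> send_rows:
  plan:
    - {"grip": 1,"dp": [60,-30,0],"yaw": 0}
    - {"grip": 1,"dp": [110,-55,0],"yaw": 0}
    - {"grip": 1,"dp": [160,-80,0],"yaw": 0}
    - {"grip": 1,"dp": [210,-100,0],"yaw": 0}
    - {"grip": 1,"dp": [250,-120,0],"yaw": 0}
    - {"grip": 1,"dp": [250,-120,0],"yaw": 0}
    - {"grip": 1,"dp": [250,-120,50],"yaw": 0}
    - {"grip": 1,"dp": [250,-120,100],"yaw": 0}
    - {"grip": 1,"dp": [250,-120,140],"yaw": 0}
    - {"grip": 1,"dp": [250,-120,160],"yaw": 0}
    - {"grip": 1,"dp": [250,-120,160],"yaw": 0}

```text
t: 16.32
tcp_pos: [539.0, 9.4, 107.2]
tool_rot: [[0.704, 0.71, -0.003], [0.71, -0.704, 0.0], [-0.002, -0.002, -1.0]]
ft_force: [-0.1, -0.4, -0.5]
finger_gap: 85.5
grip_force: 0.0
```

>>> send_rows:
  plan:
    - {"grip": 0,"dp": [0,0,0],"yaw": 0}
    - {"grip": -0.2,"dp": [0,0,0],"yaw": 0}
    - {"grip": -0.5,"dp": [0,0,0],"yaw": 0}
    - {"grip": -0.5,"dp": [0,0,0],"yaw": 0}
    - {"grip": -0.5,"dp": [0,0,0],"yaw": 0}
    - {"grip": -0.5,"dp": [0,0,0],"yaw": 0}
    - {"grip": -0.5,"dp": [0,0,0],"yaw": 0}
  newtons: 100

```text
t: 17.2
tcp_pos: [540.4, 9.8, 109.5]
tool_rot: [[0.703, 0.711, 0.002], [0.711, -0.703, -0.001], [0.001, 0.002, -1.0]]
ft_force: [-0.9, -2.2, 6.9]
finger_gap: 32.3
grip_force: 98.5
```

```bash
python3 go.py
```

```text
t 17.2 tcp [540.4   9.8 109.5] q [-4.900e-02  4.110e-01  1.675e+00 -1.000e-03  1.054e+00  7.310e-01] psi 0.7908 F [-0.9 -2.2  6.9] M [-0.469  0.09  -0.01 ] gap 32.3
```

>>> send_rows:
  plan:
    - {"grip": -0.5,"dp": [0,0,0],"yaw": 0.03}
    - {"grip": -0.5,"dp": [0,0,0],"yaw": 0.06}

```text
t: 17.45
tcp_pos: [540.4, 9.8, 109.5]
tool_rot: [[0.745, 0.667, 0.002], [0.667, -0.745, -0.001], [0.001, 0.002, -1.0]]
ft_force: [-1.3, -2.5, 6.7]
finger_gap: 31.8
grip_force: 98.3
```

```bash
python3 go.py
```

```text
t 17.45 tcp [540.4   9.8 109.5] q [-4.900e-02  4.110e-01  1.675e+00 -1.000e-03  1.054e+00  7.920e-01] psi 0.7302 F [-1.3 -2.5  6.7] M [-0.339  0.18   0.249] gap 31.8
```

>>> send_rows:
  plan:
    - {"grip": -0.5,"dp": [0,0,0],"yaw": 0.05}

```text
t: 17.58
tcp_pos: [540.4, 9.8, 109.5]
tool_rot: [[0.778, 0.629, 0.002], [0.629, -0.778, -0.001], [0.001, 0.002, -1.0]]
ft_force: [-1.1, -1.4, 7.0]
finger_gap: 31.9
grip_force: 98.3
```

```bash
python3 go.py
```

```text
t 17.575 tcp [540.4   9.8 109.5] q [-4.900e-02  4.110e-01  1.675e+00 -1.000e-03  1.054e+00  8.420e-01] psi 0.6799 F [-1.1 -1.4  7. ] M [-0.3    0.271  0.357] gap 31.9
```

>>> send_rows:
  plan:
    - {"grip": -0.5,"dp": [0,0,0],"yaw": 0.05}

```text
t: 17.7
tcp_pos: [540.3, 9.9, 109.5]
tool_rot: [[0.808, 0.589, 0.002], [0.589, -0.808, -0.001], [0.001, 0.002, -1.0]]
ft_force: [-1.3, -1.7, 8.8]
finger_gap: 32.4
grip_force: 98.3
```

```bash
python3 go.py
```

```text
t 17.7 tcp [540.3   9.9 109.5] q [-4.900e-02  4.110e-01  1.675e+00 -1.000e-03  1.054e+00  8.920e-01] psi 0.6296 F [-1.3 -1.7  8.8] M [-0.263  0.242  0.237] gap 32.4
```

>>> send_rows:
  plan:
    - {"grip": -0.5,"dp": [0,0,0],"yaw": 0.05}

```text
t: 17.82
tcp_pos: [540.3, 9.9, 109.5]
tool_rot: [[0.837, 0.547, 0.002], [0.547, -0.837, -0.0], [0.001, 0.001, -1.0]]
ft_force: [-1.0, -0.9, 7.5]
finger_gap: 31.9
grip_force: 98.3
```

```bash
python3 go.py
```

```text
t 17.825 tcp [540.3   9.9 109.5] q [-0.049  0.411  1.675 -0.     1.054  0.942] psi 0.5793 F [-1.  -0.9  7.5] M [-0.244  0.27  -0.007] gap 31.9
```

>>> send_rows:
  plan:
    - {"grip": -0.5,"dp": [0,0,0],"yaw": 0.05}

```text
t: 17.95
tcp_pos: [540.3, 9.9, 109.4]
tool_rot: [[0.863, 0.505, 0.002], [0.505, -0.863, -0.0], [0.001, 0.001, -1.0]]
ft_force: [-1.2, -1.5, 4.5]
finger_gap: 31.9
grip_force: 98.4
```

```bash
python3 go.py
```

```text
t 17.95 tcp [540.3   9.9 109.4] q [-0.049  0.411  1.675 -0.     1.054  0.992] psi 0.5291 F [-1.2 -1.5  4.5] M [-0.192  0.099 -0.052] gap 31.9
```

>>> send_rows:
  plan:
    - {"grip": -0.5,"dp": [0,0,0],"yaw": 0.06}
    - {"grip": -0.5,"dp": [0,0,0],"yaw": 0.06}

```text
t: 18.2
tcp_pos: [540.3, 10.0, 109.4]
tool_rot: [[0.891, 0.453, 0.002], [0.453, -0.891, -0.0], [0.001, 0.001, -1.0]]
ft_force: [-1.4, -0.8, 7.4]
finger_gap: 32.0
grip_force: 98.4
```

```bash
python3 go.py
```

```text
t 18.2 tcp [540.3  10.  109.4] q [-0.049  0.411  1.675 -0.     1.054  1.051] psi 0.4703 F [-1.4 -0.8  7.4] M [-0.216  0.201  0.213] gap 32.0
```

>>> send_rows:
  plan:
    - {"grip": -0.2,"dp": [0,0,0],"yaw": 0}
    - {"grip": 0.3,"dp": [0,0,0],"yaw": 0}
    - {"grip": 1,"dp": [0,0,0],"yaw": 0}
    - {"grip": 1,"dp": [0,0,0],"yaw": 0}
    - {"grip": 1,"dp": [0,0,-20],"yaw": 0}
    - {"grip": 1,"dp": [0,0,-60],"yaw": 0}
    - {"grip": 1,"dp": [0,0,-110],"yaw": 0}
    - {"grip": 1,"dp": [0,0,-160],"yaw": 0}
    - {"grip": 1,"dp": [-50,50,-160],"yaw": 0}
    - {"grip": 1,"dp": [-100,100,-160],"yaw": 0}
    - {"grip": 1,"dp": [-150,150,-160],"yaw": 0}
    - {"grip": 1,"dp": [-200,170,-160],"yaw": 0}

```text
t: 19.7
tcp_pos: [445.9, -221.8, 268.1]
tool_rot: [[0.891, 0.454, -0.0], [0.454, -0.891, 0.0], [-0.0, -0.0, -1.0]]
ft_force: [0.8, 0.1, 0.1]
finger_gap: 85.3
grip_force: 0.0
```

```bash
python3 go.py
python3 - <<'E'
from h import *
for n in('top','side'):
    fs=[viewer.grab_frame(n) for _ in range(10)]; f=fs[-1]
    m=np.mean([x['img'].astype(np.float32) for x in fs],0).mean(2)
    A=np.arange(-3.5,-1.5,.1)
    def samp(c,z,rs):
        v=[]
        for a in A:
            p=np.array([proj(f,[c[0]+r*np.cos(a),c[1]+r*np.sin(a),z]) for r in rs],np.float32)
            v.append(cv2.remap(m,p[:,:1],p[:,1:],cv2.INTER_LINEAR).mean())
        return np.array(v)
    c=[542.1,10.5] 
    print(n); print(np.c_[A,samp(c,143,[5,7,9,11]),samp(c,100.5,[18,19])].round(1).tolist())
    for k in('coupling','knob_mid'): print(k,[(round(r['p'],2),np.round(r['rect'])) for r in models.spot_in(k,f)[:1]])
print(arm.state()['t'])
E
```

```text
t 19.7 tcp [ 445.9 -221.8  268.1] q [-0.535  0.156  1.611 -0.     1.375  0.565] psi 0.4708 F [0.8 0.1 0.1] M [ 0.001 -0.018  0.006] gap 85.3
top
[[-3.5, 158.4, 114.7], [-3.4, 156.3, 111.5], [-3.3, 153.5, 111.2], [-3.2, 147.8, 110.8], [-3.1, 143.2, 109.0], [-3.0, 134.7, 105.3], [-2.9, 124.6, 111.4], [-2.8, 114.7, 115.7], [-2.7, 107.9, 117.3], [-2.6, 106.7, 116.7], [-2.5, 110.8, 111.0], [-2.4, 120.3, 108.1], [-2.3, 129.9, 88.6], [-2.2, 138.1, 78.3], [-2.1, 144.3, 70.7], [-2.0, 147.2, 70.9], [-1.9, 148.8, 82.9], [-1.8, 149.7, 84.0], [-1.7, 151.3, 74.4], [-1.6, 150.7, 63.4]]
coupling []
knob_mid [(0.68, array([254., 168.,  12.,  13.]))]
side
[[-3.5, 166.5, 115.5], [-3.4, 158.4, 129.3], [-3.3, 147.4, 147.4], [-3.2, 137.4, 141.1], [-3.1, 129.4, 130.4], [-3.0, 123.3, 119.5], [-2.9, 119.3, 126.4], [-2.8, 116.2, 135.1], [-2.7, 113.7, 111.9], [-2.6, 111.9, 89.1], [-2.5, 114.5, 83.0], [-2.4, 118.6, 82.4], [-2.3, 123.0, 93.6], [-2.2, 129.2, 117.9], [-2.1, 136.0, 133.7], [-2.0, 143.0, 125.1], [-1.9, 147.0, 110.6], [-1.8, 147.7, 89.7], [-1.7, 147.5, 58.2], [-1.6, 151.5, 18.5]]
coupling [(0.73, array([316., 160.,  15.,  11.]))]
knob_mid [(0.79, array([245., 178.,  12.,  18.]))]
20.9
```

```bash
python3 -c "
from h import *
print(job.close_job())"
```

```text
the job is handed in; nothing more can be done
None
```

I swung the clamp arm home against its stop, turned the knob through one click, released it and handed the job in. The camera check put the slip between 0.3 and 0.6 rad; pad force and the coupling's position could not be checked directly, and no verdict came back.

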